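# Stopper the open flask and tap it home

## Robot

A 6-joint arm with a two-finger parallel gripper is mounted at the origin on the work surface. World frame = base frame: x ahead of the robot, y to its left, z up, the work surface at z = 0. Lengths are in m, angles in degrees, forces in N, time in s.
With the tool pointing down it reaches from about 0.35 to 0.975 m from the base axis. Payload 17.4 kg.
Tool frame: the origin (TCP) lies on the centre line of the jaws, within the pads' length; the fingertips stand 11 mm ahead of it and the grasp point (between the pads) lies 8 mm behind it; z points along the fingers, y is the direction in which the jaws open and shut (so a half turn about z gives the same grasp; the last joint's range is limited). The gripper opens to 85 mm and grips with 20 to 120 N. Pads are 22 mm wide; open, the fingers measure 114 mm over their backs; the gripper's body (76 mm by 85 mm) begins 54 mm behind the grasp point. The pads swing forward as they close: fully open they stand 13 mm farther back than shut.
Start: joints at [65.099, 6.646, 82.598, -0, 90.757, -2.166], TCP at [0.261, 0.623, 0.209] pointing down, gripper open.
Joint ranges: [-162.19, 162.19], [-47.58, 125.68], [4.15, 143.07], [-65.23, 245.23], [0.69, 171.88], [-170.13, 170.13]. Speed limits (degrees/s): [108.29, 108.29, 127.2, 180, 180, 180].

## Interface

Orientations are given as a 3x3 rotation matrix whose columns are the frame's x, y, z axes.
In Python, from plant import robot gives the robot as it stands.
- The arm moves only by the tool step_arm, never from a script. Its argument "targets" is a list that holds one entry, the list of rows, each a list of 7 numbers: the opening, from 0 (shut) to 1 (fully open), then the shift along the tool's x, y, z in mm, then the turn, a rotation vector about the tool's x, y, z in degrees. In form: [[[gripper, tx, ty, tz, rx, ry, rz], ...]]. A call has exactly 5 rows; each row is the pose to reach, as a shift and turn from the pose commanded when the call began, along the tool's axes at that moment; what a row does not reach only later rows make up. A row lasts 1/8 s, in which the tool goes at most 62.5 mm and 10.7 degrees, less where a joint would pass 70% of its speed; a pose out of reach is approached as far as the arm can. A call with a gripper value outside its range is refused whole. The fingers move at their own pace and stop on an object; the grip force is fixed at half the most. Time passes only in rows, so rows that repeat a pose let the fingers close, or fill a call up. It gives the time, the measured TCP pose, the force and the opening at its end, in the units of the state.
- robot.get_state(): the state, without advancing time (a new reading comes with each control period).
- robot.grab_frame(name): name is "scene" or "side" or "wrist"; returns a dict with "color" (480x640x3 uint8, red, green, blue), "z_map" (480x640 float32, m along the optical axis (not along the pixel's ray), 0 where there is no reading), "fx", "fy", "cx", "cy" (pixels), "world_from_camera" (4x4, takes a point from camera to world coordinates); the wrist camera has in their place "T_tool_cam" (4x4, takes a point from camera to tool coordinates, whose origin is the TCP and whose axes are the flange's). Camera axes: x right, y down, z forward; pixel columns grow to the right and rows downward; lengths in m; the calibration is good to about 2 mm. A picture is of the moment at which its call begins: read the wrist's pose just before it.
- robot.close_job(): hands the job in, once; it reports no verdict.
The state is a dict: "clock": time; "qpos": joint angles; "joint_vel": joint speeds; "tau": joint torques, N m; "ee_pos": TCP position; "tool_rot": TCP orientation; "ft_force": force on the tool from outside, world axes, zero at the start; "torque": the same for the moment, N m; "gripper_width": finger opening in m.
Only numpy, scipy, OpenCV 4.12 (cv2) and the standard library are available. Lean on these libraries where they do the work, as an engineer would, in place of code of your own. Each camera call takes 0.05 s, during which the arm holds its last target.

## Task

Close the open flask in its heating mantle: take the middle-sized of the three tapered stoppers from the rack, set it upright in the tapered sleeve in the flask's neck and let go of it while the sleeve still stands proud. Then tap or press the stopper's head down until sleeve and stopper are fully home, and leave it so.

Things in the scene. Friction and masses are not known exactly. Their poses are not given: they have to be found in the camera images.
- stopper: Middle-sized of three white tapered stoppers hanging in the rack, which place varies. 75 mm tall: tapered shank 36 mm long, diameter 18 mm at the tip, 36 at the top; collar 48 mm wide, 5 mm thick (36 to 41 mm above the tip); cylindrical knob 28 mm wide, 34 mm tall (41 to 75 mm above the tip) to hold it by. 0.07 to 0.14 kg. Origin: centre of the tip's flat underside; z up through the knob.
- rack: Low grey rack, 75 x 250 mm, 50 mm high, fixed. Origin: centre of its underside. Three stoppers stand in a row along its y axis, 85 mm apart; its x axis points across the row, where there is free room beside the stoppers. The other two are not needed: a small one (collar 38, knob 20 mm wide) and a large one (collar 58, knob 34 mm wide, top about 120 mm above the bench).
- socket (a point): Centre of the mouth of the white tapered sleeve in the neck of the open flask, in a beige and teal heating mantle 190 mm wide (the other's flask, 216 mm high, is already closed). z up. About 210 mm above the bench at first; moves with the sleeve. Bore 34.5 mm wide, 16.5 mm at 36 mm depth; flange 54 mm wide. A stopper seated by its own weight has its tip about 33 mm below this point.
- sleeve (a joint): How far the sleeve has slid down into the neck: 0 to 0.002 m at the start, its flange about 12 mm proud of the glass neck's rim; 0.012 m fully home, the flange resting on the rim. It slides stiffly under a push of about 7 to 9 N, stays where it is left, and stops hard at 0.012 m.
Not all that is in view belongs to the job. Leave any red look-alike of the stopper alone.

How it is judged:
By the outcome, as a careful person would: the job done as asked, in the order asked, and still so for the second after the job is handed in, with the robot touching nothing.
It also fails if it takes over 45 s, if anything falls off the work surface, if the arm or the gripper's body presses on something with over 40 N, if the wrist force passes 120 N, or if a joint passes its speed limit or range.

## Working session

There is one attempt and no reset: what is moved stays moved. The work goes in short steps, Python scripts to look and compute and a tool call to move; the robot and the scene stay as the last step left them, time stands still between calls to the robot, and variables do not carry over. Pictures are saved under pics/ and viewed, and the job is handed in when it is done.

Besides the shell and the picture viewer there is one more tool, called by a JSON object that holds its "name" and its "arguments", one argument or row to a line. step_arm: Moves the arm, as the interface text tells. Its arguments: {"type":"object","properties":{"targets":{"type":"array","items":{"type":"array","items":{"type":"array","items":{"type":"number"}}}}},"required":["targets"]}

```bash
ls; mkdir -p pics
cat > h.py <<'E'
import numpy as np, cv2
from plant import robot
def grab(n,fn=None):
    s=robot.get_state(); f=robot.grab_frame(n)
    if n=="wrist":
        T=np.eye(4);T[:3,:3]=np.array(s["tool_rot"]).reshape(3,3);T[:3,3]=s["ee_pos"]
        f["W"]=T@np.array(f["T_tool_cam"])
    else: f["W"]=np.array(f["world_from_camera"])
    if fn: cv2.imwrite("pics/"+fn,f["color"][:,:,::-1])
    return f
def pt(f,u,v,z=None):
    W=f["W"]
    if z is None: z=f["z_map"][int(v),int(u)]
    p=np.array([(u-f["cx"])/f["fx"]*z,(v-f["cy"])/f["fy"]*z,z,1]);return (W@p)[:3]
def plane(f,u,v,h):
    W=f["W"];d=W[:3,:3]@np.array([(u-f["cx"])/f["fx"],(v-f["cy"])/f["fy"],1]);o=W[:3,3]
    return o+d*(h-o[2])/d[2]
def cloud(f):
    z=f["z_map"];v,u=np.mgrid[:480,:640]
    P=np.stack([(u-f["cx"])/f["fx"]*z,(v-f["cy"])/f["fy"]*z,z],-1)
    return P@f["W"][:3,:3].T+f["W"][:3,3]
E
python3 - <<'E'
from h import *
for n in ["scene","side","wrist"]:
    f=grab(n,n+"0.png"); print(n,f["W"].round(3).tolist(),f["fx"],f["cx"],f["cy"])
print(robot.get_state())
E
```

```text
pics
scene [[0.288, 0.63, -0.721, 1.386], [0.957, -0.173, 0.232, -0.295], [0.021, -0.757, -0.653, 0.961], [0.0, 0.0, 0.0, 1.0]] 581.5823586824431 317.8369505315095 237.13336510165817
side [[0.682, -0.376, 0.627, -0.281], [-0.731, -0.342, 0.59, -0.719], [-0.008, -0.861, -0.508, 0.749], [0.0, 0.0, 0.0, 1.0]] 598.5172682330569 311.6093758165777 240.54278876207647
wrist [[0.387, 0.884, 0.263, 0.194], [0.922, -0.37, -0.112, 0.65], [-0.002, 0.286, -0.958, 0.373], [0.0, 0.0, 0.0, 1.0]] 391.8854328316357 318.34777948086855 240.8601660100314
{'clock': 0.15, 'qpos': array([ 6.50978835e+01,  6.66710878e+00,  8.26258916e+01,  9.18860692e-04,
        9.07547583e+01, -2.16599052e+00]), 'joint_vel': array([ 0.0415683 , -0.17023212, -0.09629554, -0.03699999,  0.07797994,
        0.07451667]), 'tau': array([ 6.09237050e-04, -7.32509351e+01, -6.32850051e+01,  4.05788171e-05,
        5.05560602e-03,  9.32083594e-06]), 'ee_pos': array([0.26082207, 0.6224107 , 0.20825155]), 'tool_rot': array([[-9.22294656e-01,  3.86487301e-01, -3.65525614e-04],
       [ 3.86487471e-01,  9.22294353e-01, -7.49297961e-04],
       [ 4.75280633e-05, -8.32344575e-04, -9.99999652e-01]]), 'ft_force': array([-0.15127802,  0.40681066, -0.43128609]), 'torque': array([ 0.03382467,  0.00241792, -0.01793658]), 'gripper_width': 0.08561969039847446}
```

View pics/scene0.png

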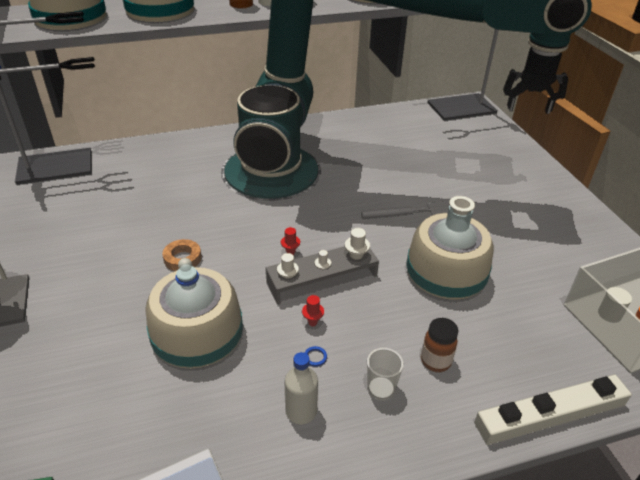

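View pics/side0.png

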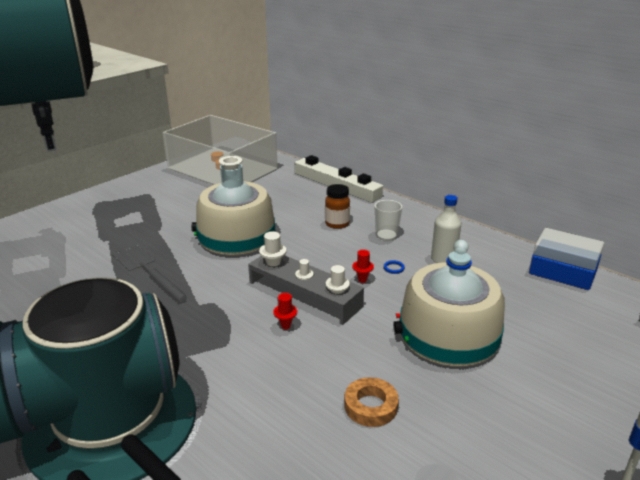

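View pics/wrist0.png

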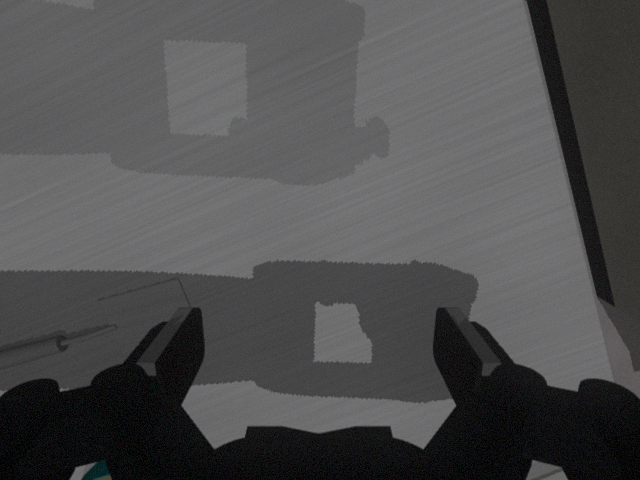

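The scene view shows the rack with the large stopper at (357,240), the small one at (323,257) and the middle-sized one at (288,264), with red look-alikes at (290,238) and (313,308). The open flask's mouth is at (460,205). In the side view the middle-sized stopper is at (338,278) and the open mouth at (231,162).

Run:
```python
from h import *
for n,boxes in [("scene",{"A":(270,245,302,285),"B":(310,243,335,272),"C":(342,222,374,262),"sock":(440,190,482,225)}),("side",{"A":(322,260,355,298),"B":(292,255,316,282),"C":(255,228,290,270),"sock":(215,150,248,175)})]:
    f=grab(n); np.savez("f_"+n,**{k:f[k] for k in ["color","z_map","W","fx","fy","cx","cy"]})
    P=cloud(f); c=f["color"].astype(int)
    for k,(u0,v0,u1,v1) in boxes.items():
        m=np.zeros((480,640),bool); m[v0:v1,u0:u1]=True
        w=m&(c.min(2)>140)&(f["z_map"]>0)
        q=P[w]; h=q[:,2]
        v,u=np.nonzero(w)
        print(n,k,w.sum(),"zpct",np.percentile(h,[2,20,50,80,98]).round(4),"u",u.min(),u.max(),"v",v.min(),v.max())
        top=q[h>np.percentile(h,98)-0.006]; print("   top mean",top.mean(0).round(4),"ext",np.ptp(top,0).round(4))
for n,b in [("scene",(255,190,500,310)),("side",(200,140,370,320))]:
    f=np.load("f_"+n+".npz");u0,v0,u1,v1=b
    cv2.imwrite("pics/z_%s.png"%n,cv2.resize(f["color"][v0:v1,u0:u1,::-1],None,fx=3.2,fy=3.2,interpolation=cv2.INTER_NEAREST))
```

```text
scene A 435 zpct [-0.0057 -0.0024  0.0006  0.0674  0.1003] u 270 301 v 245 275
   top mean [ 0.4799 -0.074   0.0981] ext [0.0258 0.0276 0.008 ]
scene B 326 zpct [-0.0052 -0.0026 -0.0001  0.054   0.085 ] u 310 334 v 243 268
   top mean [0.4712 0.0105 0.0838] ext [0.022  0.018  0.0062]
scene C 562 zpct [-0.0053 -0.0025  0.0007  0.0963  0.1185] u 342 373 v 224 252
   top mean [0.4623 0.095  0.1166] ext [0.0313 0.0314 0.0084]
scene sock 665 zpct [-0.0055 -0.0021  0.0015  0.2075  0.2107] u 440 481 v 190 224
   top mean [0.5306 0.3001 0.2085] ext [0.0529 0.0553 0.0082]
side A 599 zpct [-0.0036 -0.0016  0.0011  0.0658  0.1   ] u 322 354 v 260 290
   top mean [ 0.4753 -0.0759  0.0984] ext [0.027  0.0268 0.007 ]
side B 300 zpct [-0.0038 -0.0013  0.0259  0.0557  0.0851] u 292 315 v 255 279
   top mean [0.4667 0.0083 0.0838] ext [0.0193 0.0197 0.0081]
side C 501 zpct [-0.0039 -0.0011  0.08    0.1149  0.1189] u 255 289 v 228 258
   top mean [0.4575 0.0927 0.1169] ext [0.0322 0.0335 0.0068]
side sock 290 zpct [0.0394 0.1027 0.2032 0.2085 0.2107] u 215 247 v 150 174
   top mean [0.5268 0.2982 0.2084] ext [0.0552 0.0531 0.0073]
```

View pics/z_scene.png

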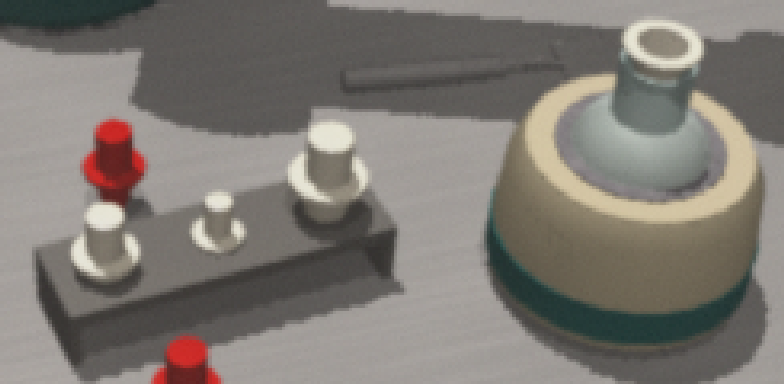

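View pics/z_side.png

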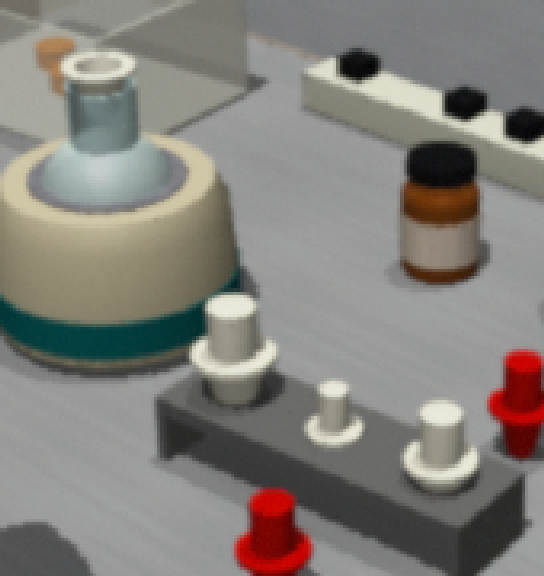

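```bash
cat >> h.py <<'E'
from scipy.spatial.transform import Rotation as R
def down(yaw):  # yaw = world angle of tool y, deg
    a=np.radians(yaw);y=np.array([np.cos(a),np.sin(a),0]);z=np.array([0,0,-1.]);return np.stack([np.cross(y,z),y,z],1)
def rel(p,yaw):
    s=robot.get_state();T=np.array(s["tool_rot"]).reshape(3,3)
    print("at",s["ee_pos"].round(4),"shift mm",(T.T@(np.array(p)-s["ee_pos"])*1000).round(1),"rot",R.from_matrix(T.T@down(yaw)).as_rotvec(degrees=True).round(2),"t",round(s["clock"],2),"F",s["ft_force"].round(2),"w",round(s["gripper_width"],4))
E
python3 - <<'E'
from h import *
rel([0.478,-0.075,0.24],6)
f=np.load("f_side.npz");g=np.load("f_scene.npz")
for f in (f,g):
    f=dict(f);P=cloud(f);c=f["color"].astype(int)
    m=(c[...,0]>120)&(c[...,1]<60)&(c[...,2]<60)&(f["z_map"]>0)
    n,l,s,_=cv2.connectedComponentsWithStats(m.astype(np.uint8))
    for i in range(1,n):
        if s[i,4]>40: q=P[l==i];print(s[i],q.mean(0).round(3),q.max(0).round(3))
E
```

```text
at [0.2608 0.6225 0.2085] shift mm [-469.8 -559.4  -31.3] rot [-3.000e-02  2.000e-02  6.127e+01] t 0.25 F [ 0.53 -1.05 -0.45] w 0.0854
[353 250  20  23 246] [ 0.584 -0.054  0.053] [ 0.612 -0.029  0.078]
[274 293  23  27 334] [ 0.357 -0.044  0.054] [0.452 0.04  0.078]
[285 228  11   7  62] [ 0.367 -0.038  0.073] [ 0.378 -0.025  0.077]
[281 238  12  11  54] [ 0.373 -0.051  0.04 ] [ 0.389 -0.039  0.055]
[307 295  12  10  96] [ 0.593 -0.048  0.072] [ 0.608 -0.013  0.078]
[303 305  14  15  86] [ 0.6   -0.061  0.041] [ 0.618 -0.045  0.058]
```

{"name": "step_arm", "arguments": {
  "targets": [
    [[1,0,0,-60,0,0,10],[1,-30,-40,-110,0,0,20],[1,-70,-85,-110,0,0,30],[1,-110,-130,-110,0,0,40],[1,-150,-178,-110,0,0,50]]
  ]
}}

```text
clock: 0.88
ee_pos: [0.3302, 0.4, 0.3188]
tool_rot: [[-0.292, 0.957, 0.0], [0.957, 0.292, 0.0], [0.0, 0.0, -1.0]]
ft_force: [1.2, 0.2, 0.1]
gripper_width: 0.0851
```

Run:
```python
from h import *
rel([0.478,-0.075,0.26],6)
```

```text
at [0.3302 0.4    0.3188] shift mm [-497.4    2.8   58.8] rot [ 2.000e-02 -1.000e-02  1.096e+01] t 0.88 F [1.23 0.22 0.11] w 0.0851
```

Run:
```python
from h import *
rel([0.529,0.299,0.32],6)
```

```text
at [0.3302 0.4    0.3188] shift mm [-154.6  160.7   -1.1] rot [ 2.000e-02 -1.000e-02  1.096e+01] t 0.88 F [1.23 0.22 0.11] w 0.0851
```

{"name": "step_arm", "arguments": {
  "targets": [
    [[1,-40,42,-1,0,0,3],[1,-80,84,-1,0,0,6],[1,-120,125,-1,0,0,9],[1,-155,161,-1,0,0,11],[1,-155,161,-1,0,0,11]]
  ]
}}

```text
clock: 1.5
ee_pos: [0.532, 0.2998, 0.3186]
tool_rot: [[-0.105, 0.994, -0.001], [0.994, 0.105, -0.001], [-0.001, -0.001, -1.0]]
ft_force: [0.1, -0.1, -0.1]
gripper_width: 0.0855
```

Run:
```python
from h import *
f=grab("wrist","wsock.png"); np.savez("f_ws",**{k:f[k] for k in ["color","z_map","W","fx","fy","cx","cy"]})
rel([0.529,0.299,0.32],6)
```

```text
at [0.5306 0.3007 0.3191] shift mm [-1.5 -1.8 -0.9] rot [-0.07  0.02  0.15] t 1.55 F [-0.17 -0.03  0.31] w 0.0853
```

View pics/wsock.png

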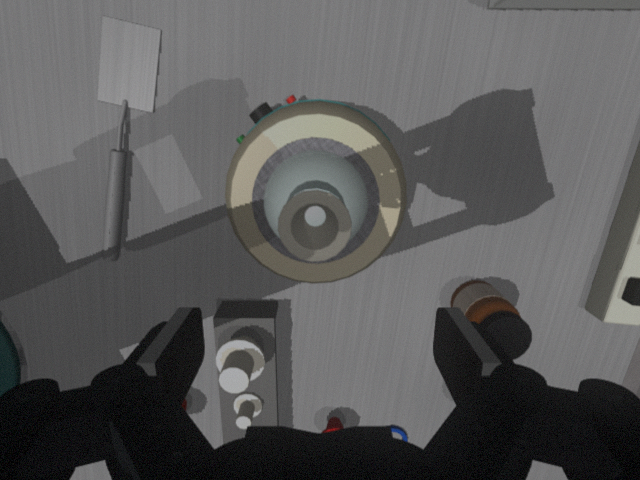

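The wrist view shows the sleeve's flange centred near (315,226), with a diameter of about 73 px. I'll fit it using depth.

Run:
```python
from h import *
f=dict(np.load("f_ws.npz"));P=cloud(f)
m=np.abs(P[...,2]-0.208)<0.008; m[:180]=0;m[280:]=0;m[:,:260]=0;m[:,370:]=0
q=P[m];print(m.sum(),np.median(q,0).round(4),q.min(0).round(4),q.max(0).round(4))
c,_=cv2.findContours(m.astype(np.uint8),cv2.RETR_EXTERNAL,cv2.CHAIN_APPROX_NONE)
c=max(c,key=len);(e)=cv2.fitEllipse(c);print(e)
h=np.median(q[:,2]);print(plane(f,*e[0],h).round(4), f["fx"]*0.054/(np.median(f["z_map"][m])))
# bore rim: hole
n=cv2.morphologyEx(m.astype(np.uint8),cv2.MORPH_CLOSE,np.ones((3,3)))
cs,hi=cv2.findContours(n,cv2.RETR_CCOMP,cv2.CHAIN_APPROX_NONE)
for c,hh in zip(cs,hi[0]):
    if hh[3]>=0 and len(c)>40: e=cv2.fitEllipse(c);print("hole",e,plane(f,*e[0],h).round(4))
for k in ("scene","side"):
    g=dict(np.load("f_%s.npz"%k));P=cloud(g)
    m=(np.abs(P[...,2]-0.209)<0.006)&(np.hypot(P[...,0]-.53,P[...,1]-.3)<.04)
    c,_=cv2.findContours(m.astype(np.uint8),cv2.RETR_EXTERNAL,cv2.CHAIN_APPROX_NONE);c=max(c,key=len);e=cv2.fitEllipse(c)
    print(k,e,np.median(P[m][:,2]).round(4),plane(g,*e[0],.208).round(4))
```

```text
2959 [0.529  0.2992 0.2099] [0.5024 0.2736 0.2   ] [0.5556 0.3271 0.2123]
((314.94659423828125, 225.3674774169922), (70.74295806884766, 72.64642333984375), 90.43741607666016)
[0.5288 0.3013 0.2099] 74.53888535432824
hole ((314.9959716796875, 223.17950439453125), (38.81412887573242, 39.97797775268555), 93.77611541748047) [0.5287 0.3029 0.2099]
scene ((461.18707275390625, 203.84193420410156), (14.7122220993042, 24.8725528717041), 100.69725799560547) 0.2079 [0.5313 0.2993 0.208 ]
side ((230.126708984375, 160.51248168945312), (9.42673397064209, 22.407371520996094), 86.42660522460938) 0.2081 [0.5263 0.2973 0.208 ]
```

Run:
```python
from h import *
rel([0.478,-0.075,0.21],6)
```

```text
at [0.5306 0.3007 0.3191] shift mm [-367.9  -92.4  109.3] rot [-0.07  0.02  0.15] t 1.55 F [-0.17 -0.03  0.31] w 0.0853
```

{"name": "step_arm", "arguments": {
  "targets": [
    [[1,-60,-15,0,0,0,0],[1,-122,-31,0,0,0,0],[1,-184,-46,20,0,0,0],[1,-245,-62,40,0,0,0],[1,-305,-77,50,0,0,0]]
  ]
}}

```text
clock: 2.17
ee_pos: [0.4865, -0.0014, 0.2709]
tool_rot: [[-0.111, 0.994, 0.0], [0.994, 0.111, 0.0], [0.0, 0.0, -1.0]]
ft_force: [0.9, -0.4, 0.1]
gripper_width: 0.0852
```

{"name": "step_arm", "arguments": {
  "targets": [
    [[1,-40,-10,35,0,0,0],[1,-63,-15,58,0,0,0],[1,-63,-15,58,0,0,0],[1,-63,-15,58,0,0,0],[1,-63,-15,58,0,0,0]]
  ]
}}

```text
clock: 2.8
ee_pos: [0.4802, -0.064, 0.2147]
tool_rot: [[-0.111, 0.994, 0.002], [0.994, 0.111, -0.0], [-0.0, 0.002, -1.0]]
ft_force: [0.7, 0.3, 0.3]
gripper_width: 0.0856
```

Run:
```python
from h import *
f=grab("wrist","wrack.png"); np.savez("f_wr",**{k:f[k] for k in ["color","z_map","W","fx","fy","cx","cy"]})
rel([0.478,-0.075,0.21],6)
P=cloud(f)
r=np.hypot(P[...,0]-.478,P[...,1]+.075)
for lo,hi,nm in [(.093,.105,"top"),(.06,.071,"collar"),(.045,.055,"rack")]:
    m=(P[...,2]>lo)&(P[...,2]<hi)&(r<.04);q=P[m];print(nm,m.sum(),np.median(q,0).round(4),q.min(0).round(4),q.max(0).round(4))
    if nm!="rack":
        c,_=cv2.findContours(m.astype(np.uint8),cv2.RETR_EXTERNAL,cv2.CHAIN_APPROX_NONE);c=max(c,key=len);e=cv2.fitEllipse(c);print(e,plane(f,*e[0],np.median(q[:,2])).round(4))
```

```text
at [ 0.4801 -0.0641  0.2144] shift mm [-10.6  -3.3   4.4] rot [0.07 0.01 0.35] t 2.85 F [-0.71 -0.8   0.28] w 0.0853
top 1058 [ 0.4773 -0.0727  0.0997] [ 0.4638 -0.0879  0.093 ] [ 0.4913 -0.0598  0.1022]
((313.45928955078125, 236.91336059570312), (35.77817916870117, 35.984012603759766), 155.6585693359375) [ 0.4773 -0.0729  0.0997]
collar 1266 [ 0.4761 -0.0643  0.0658] [ 0.4539 -0.0954  0.0607] [ 0.501  -0.0501  0.071 ]
((313.9038391113281, 226.48916625976562), (52.31673812866211, 54.00266647338867), 2.7769384384155273) [ 0.4774 -0.0737  0.0658]
rack 3799 [ 0.4774 -0.0673  0.0503] [ 0.4395 -0.1143  0.0479] [ 0.5159 -0.0352  0.0528]
```

View pics/wrack.png

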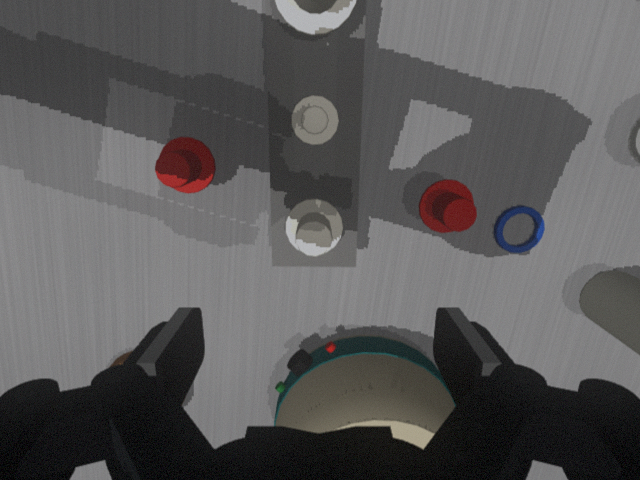

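Run:
```python
from h import *
for k in ("scene","side"):
    g=dict(np.load("f_%s.npz"%k));P=cloud(g)
    m=(P[...,2]>0.1)&(P[...,2]<.25)&(np.hypot(P[...,0]-.5,P[...,1]+.28)<.16)
    q=P[m];print(k,m.sum(),q.min(0).round(3),q.max(0).round(3),np.median(q,0).round(3)); t=q[q[:,2]>.18];print(t.mean(0),t.min(0),t.max(0))
rel([0.4773,-0.073,0.13],5.7)
rel([0.4773,-0.073,0.079],5.7)
```

```text
scene 4952 [ 0.48 -0.38  0.1 ] [ 0.649 -0.203  0.217] [ 0.583 -0.293  0.12 ]
[ 0.5631645  -0.29103458  0.19556118] [ 0.54393708 -0.30983621  0.18013292] [ 0.57891927 -0.27313352  0.21659036]
side 5172 [ 0.462 -0.382  0.1  ] [ 0.637 -0.207  0.216] [ 0.528 -0.308  0.12 ]
[ 0.54866858 -0.29526335  0.19504889] [ 0.53324624 -0.31157822  0.18008123] [ 0.57399929 -0.27320454  0.21622736]
at [ 0.4801 -0.0641  0.2144] shift mm [-8.5 -3.9 84.4] rot [0.07 0.01 0.65] t 2.85 F [-0.71 -0.8   0.28] w 0.0853
at [ 0.4801 -0.0641  0.2144] shift mm [ -8.5  -3.9 135.4] rot [0.07 0.01 0.65] t 2.85 F [-0.71 -0.8   0.28] w 0.0853
```

{"name": "step_arm", "arguments": {
  "targets": [
    [[1,-8.5,-4,30,0,0,0.6],[1,-8.5,-4,70,0,0,0.6],[1,-8.5,-4,105,0,0,0.6],[1,-8.5,-4,125,0,0,0.6],[1,-8.5,-4,135,0,0,0.6]]
  ]
}}

```text
clock: 3.48
ee_pos: [0.4768, -0.0736, 0.0782]
tool_rot: [[-0.099, 0.995, -0.0], [0.995, 0.099, 0.0], [0.0, -0.0, -1.0]]
ft_force: [0.3, 0.1, 0.4]
gripper_width: 0.0852
```

Run:
```python
from h import *
grab("wrist","wgrasp.png");rel([0.4773,-0.073,0.079],5.7)
```

```text
at [ 0.4766 -0.0736  0.0775] shift mm [ 0.5  0.7 -1.5] rot [-0.05 -0.01 -0.01] t 3.52 F [-0.27  0.91 -1.39] w 0.0851
```

View pics/wgrasp.png

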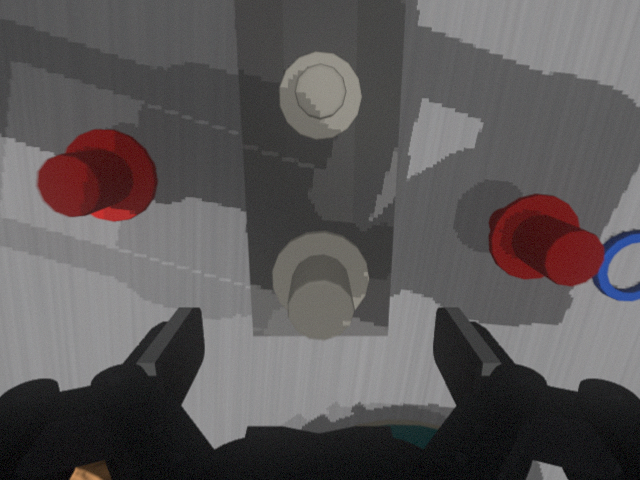

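The knob's top at (320,310) is midway between the pads (200 and 440), so I'll close.

{"name": "step_arm", "arguments": {
  "targets": [
    [[1,0.5,0.5,-1.5,0,0,0],[0,0.5,0.5,-1.5,0,0,0],[0,0.5,0.5,-1.5,0,0,0],[0,0.5,0.5,-1.5,0,0,0],[0,0.5,0.5,-1.5,0,0,0]]
  ]
}}

```text
clock: 4.15
ee_pos: [0.4772, -0.0733, 0.0801]
tool_rot: [[-0.099, 0.995, 0.0], [0.995, 0.099, -0.0], [-0.0, 0.0, -1.0]]
ft_force: [-0.4, -0.1, -0.1]
gripper_width: 0.0126
```

{"name": "step_arm", "arguments": {
  "targets": [
    [[0,0,0,0,0,0,0],[0,0,0,-10,0,0,0],[0,0,0,-40,0,0,0],[0,0,0,-80,0,0,0],[0,0,0,-120,0,0,0]]
  ]
}}

```text
clock: 4.78
ee_pos: [0.477, -0.0733, 0.202]
tool_rot: [[-0.099, 0.995, 0.0], [0.995, 0.099, -0.0], [-0.0, 0.0, -1.0]]
ft_force: [-0.2, -0.1, 0.6]
gripper_width: -0.0003
```

Run:
```python
from h import *
f=grab("wrist","wheld.png");np.savez("f_wh",**{k:f[k] for k in ["color","z_map","W","fx","fy","cx","cy"]});g=grab("side");s=grab("scene","scene1.png")
cv2.imwrite("pics/side1.png",g["color"][:,:,::-1])
rel([0.529,0.300,0.32],6)
```

```text
at [ 0.4779 -0.0735  0.2027] shift mm [ 366.5   88.2 -117.4] rot [ 0.21  0.07 -0.34] t 4.92 F [-0.51 -0.52 -0.7 ] w -0.0001
```

View pics/wheld.png

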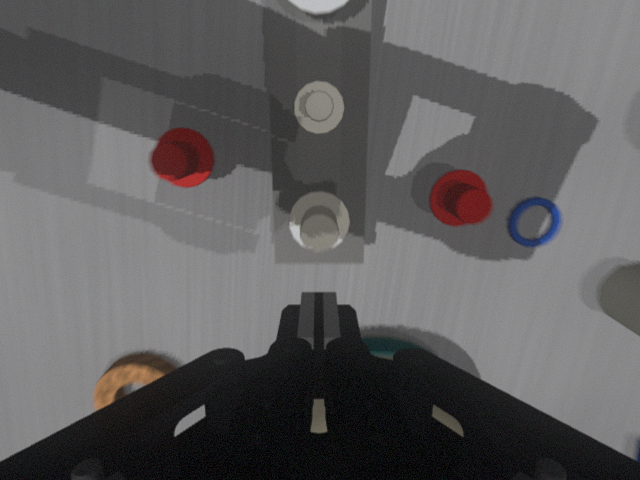

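View pics/side1.png

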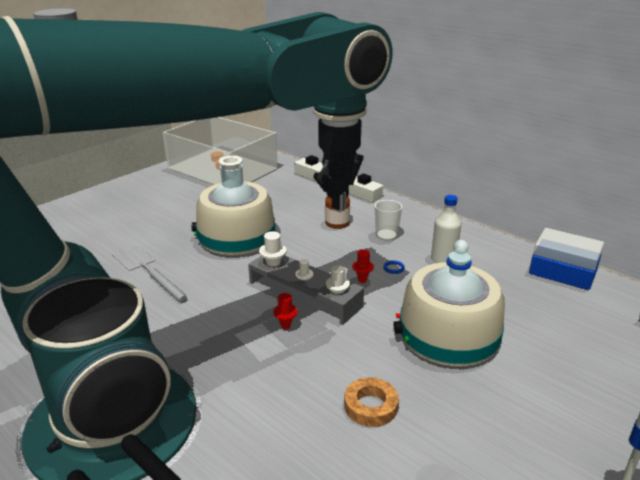

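View pics/scene1.png

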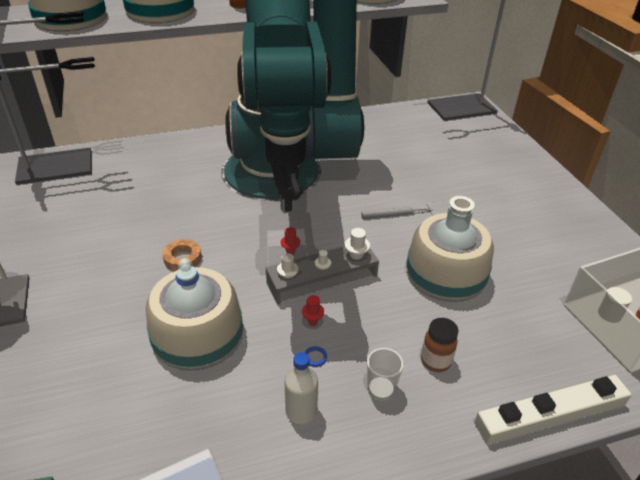

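The grasp missed. The fingers closed to zero and the stopper still hangs in the rack at (319,235) in the wrist view. I'll use the depth map to check where the fingers really are.

Run:
```python
from h import *
f=dict(np.load("f_wh.npz"));r=robot.grab_frame("wrist");T=np.array(r["T_tool_cam"]);print(T.round(4).tolist(), r["fy"])
C=np.linalg.inv(T)
for p in [(0,0,0,1),(0,0,.011,1),(0,0,-.008,1),(.011,0,.011,1)]:
    c=C@np.array(p);print(p,c[0]/c[2]*r["fx"]+r["cx"],c[1]/c[2]*r["fy"]+r["cy"],c[2])
z=r["z_map"];v,u=np.mgrid[:480,:640]
Pt=np.stack([(u-r["cx"])/r["fx"]*z,(v-r["cy"])/r["fy"]*z,z],-1)@T[:3,:3].T+T[:3,3]
for vv in range(285,350,5): print(vv,[ (Pt[vv,uu]*1000).round(1).tolist() for uu in (308,319,330)])
s=robot.get_state();print(s["ee_pos"],s["qpos"])
g=grab("scene");P=cloud(g)
m=(P[...,2]>.16)&(P[...,2]<.26)&(np.hypot(P[...,0]-.478,P[...,1]+.073)<.06);q=P[m];print("scene gripper low",np.sort(q[:,2])[:10].round(4),q[q[:,2]<np.sort(q[:,2])[5]+.01].mean(0))
g=grab("side");P=cloud(g)
m=(P[...,2]>.16)&(P[...,2]<.26)&(np.hypot(P[...,0]-.478,P[...,1]+.073)<.06);q=P[m];print("side gripper low",np.sort(q[:,2])[:10].round(4),q[q[:,2]<np.sort(q[:,2])[5]+.01].mean(0))
```

```text
[[-0.0005, -0.9582, -0.2862, 0.0722], [1.0, -0.0005, 0.0002, -0.0004], [-0.0004, -0.2862, 0.9582, -0.1654], [0.0, 0.0, 0.0, 1.0]] 391.8854328316357
(0, 0, 0, 1) 319.1184859291079 288.636707446869 0.17912379764846445
(0, 0, 0.011, 1) 319.0673612920232 279.47610601368365 0.18966355499892407
(0, 0, -0.008, 1) 319.1596153274933 296.0063446175227 0.17145851957540292
(0.011, 0, 0.011, 1) 319.06904679171595 257.98296976289413 0.18651498244483708
285 [[-84.5, -10.8, 202.7], [-84.3, 0.3, 202.3], [-84.6, 11.5, 202.9]]
290 [[-90.0, -10.9, 202.7], [-90.2, 0.3, 203.1], [-90.2, 11.6, 203.0]]
295 [[10.9, -4.2, -30.8], [10.6, -0.1, -30.2], [11.1, 4.0, -31.4]]
300 [[10.6, -4.1, -34.5], [10.5, -0.1, -34.3], [10.5, 3.9, -34.5]]
305 [[10.5, -4.0, -38.6], [10.5, -0.1, -38.4], [10.6, 3.8, -38.7]]
310 [[10.5, -3.9, -42.4], [10.4, -0.1, -42.1], [10.1, 3.7, -41.6]]
315 [[10.6, -3.8, -46.3], [10.3, -0.1, -45.7], [10.7, 3.5, -46.5]]
320 [[10.7, -3.8, -49.9], [10.6, -0.2, -49.8], [10.4, 3.5, -49.4]]
325 [[11.0, -3.7, -53.8], [10.8, -0.2, -53.4], [10.2, 3.4, -52.3]]
330 [[10.5, -3.6, -56.0], [9.8, -0.2, -54.8], [10.5, 3.3, -56.0]]
335 [[10.5, -3.5, -59.1], [10.5, -0.2, -59.1], [10.8, 3.2, -59.6]]
340 [[8.7, -3.5, -58.9], [8.9, -0.2, -59.3], [11.7, 3.0, -64.1]]
345 [[12.3, -3.3, -67.7], [7.4, -0.2, -59.8], [11.0, 3.0, -65.5]]
[ 0.47737258 -0.07339885  0.20084516] [-1.17662945e+01 -1.78187836e+01  1.06048900e+02 -1.95670166e-03
  9.16849530e+01 -1.74314236e+01]
scene gripper low [0.222  0.2223 0.2233 0.2234 0.2236 0.2236 0.2246 0.2246 0.2247 0.2269] [ 0.48545479 -0.07553817  0.2288358 ]
side gripper low [0.22   0.221  0.2223 0.2223 0.2223 0.2228 0.2229 0.2232 0.2233 0.2235] [ 0.47093485 -0.07880824  0.22756107]
```

Run:
```python
from h import *
s=robot.get_state();e=s["ee_pos"];print(e)
for k in ("scene","side"):
    f=grab(k);W=f["W"];Wi=np.linalg.inv(W)
    def pr(p):
        c=Wi@np.r_[p,1];return c[0]/c[2]*f["fx"]+f["cx"],c[1]/c[2]*f["fy"]+f["cy"]
    for dz in (-.011,0,.01,.02,.03): print(k,dz,np.round(pr(e+[0,0,dz]),1))
    u,v=map(int,pr(e)); c=f["color"][v-60:v+30,u-40:u+40,::-1]
    cv2.imwrite("pics/tip_%s.png"%k,cv2.resize(c,None,fx=6,fy=6,interpolation=cv2.INTER_NEAREST)); print("crop origin",u-40,v-60)
    g=f["color"].max(2)
    for vv in range(v-30,v+5): print(vv,g[vv,u-8:u+9].tolist())
```

```text
[ 0.47683218 -0.07328222  0.19920869]
scene -0.011 [286.2 224.6]
scene 0 [286.2 220.5]
scene 0.01 [286.1 216.7]
scene 0.02 [286.  212.9]
scene 0.03 [285.9 209.1]
crop origin 246 160
190 [36, 27, 26, 28, 25, 29, 30, 27, 28, 29, 34, 38, 40, 38, 38, 45, 52]
191 [35, 27, 28, 31, 29, 28, 30, 28, 31, 32, 41, 46, 44, 35, 33, 38, 49]
192 [35, 30, 29, 28, 32, 27, 26, 26, 28, 34, 37, 33, 35, 34, 32, 34, 49]
193 [38, 27, 28, 30, 28, 29, 27, 28, 30, 30, 31, 29, 30, 31, 31, 34, 44]
194 [37, 30, 29, 28, 28, 29, 31, 28, 28, 29, 28, 29, 27, 31, 31, 31, 38]
195 [43, 35, 28, 31, 27, 27, 30, 28, 27, 30, 27, 27, 27, 29, 32, 31, 34]
196 [45, 38, 33, 29, 29, 30, 27, 28, 27, 28, 26, 30, 28, 27, 30, 28, 30]
197 [45, 41, 40, 34, 29, 30, 30, 30, 28, 28, 28, 27, 27, 28, 28, 28, 33]
198 [41, 46, 48, 41, 32, 29, 29, 30, 30, 27, 28, 28, 27, 26, 25, 30, 31]
199 [52, 55, 54, 41, 33, 29, 28, 30, 28, 28, 29, 29, 29, 28, 30, 24, 28]
200 [69, 69, 65, 45, 33, 31, 31, 28, 29, 31, 30, 28, 29, 27, 28, 30, 29]
201 [102, 105, 81, 54, 45, 50, 42, 32, 27, 31, 26, 30, 29, 27, 31, 33, 33]
202 [138, 134, 100, 65, 60, 71, 54, 35, 
[... 3989 characters left out ...]
 160, 161, 157, 154, 148, 144, 137]
220 [156, 161, 165, 168, 166, 164, 165, 165, 163, 161, 159, 160, 158, 152, 147, 142, 136]
221 [153, 161, 164, 167, 167, 164, 167, 166, 163, 161, 160, 159, 157, 153, 146, 142, 136]
222 [140, 151, 160, 163, 165, 164, 166, 166, 162, 160, 160, 159, 157, 149, 139, 135, 124]
223 [104, 119, 135, 144, 150, 151, 154, 156, 154, 153, 150, 148, 143, 131, 119, 109, 94]
224 [84, 94, 101, 106, 109, 112, 119, 120, 118, 117, 115, 109, 104, 97, 88, 82, 73]
225 [82, 85, 87, 88, 87, 88, 93, 93, 91, 91, 89, 85, 83, 81, 77, 74, 69]
226 [92, 86, 84, 86, 84, 85, 86, 88, 86, 87, 83, 82, 81, 78, 74, 72, 76]
227 [120, 103, 96, 93, 86, 84, 84, 85, 84, 85, 80, 80, 81, 88, 90, 94, 110]
```

View pics/tip_side.png

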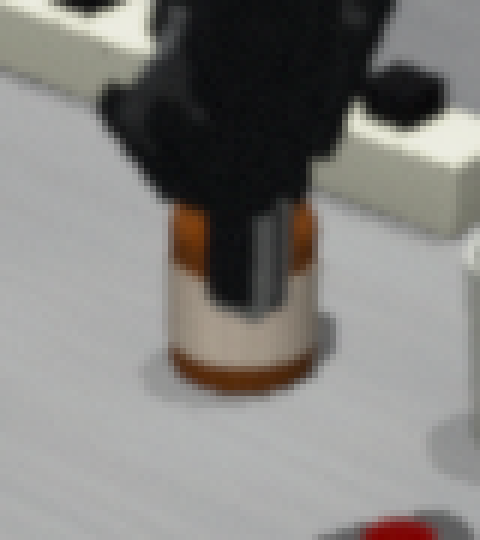

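View pics/tip_scene.png

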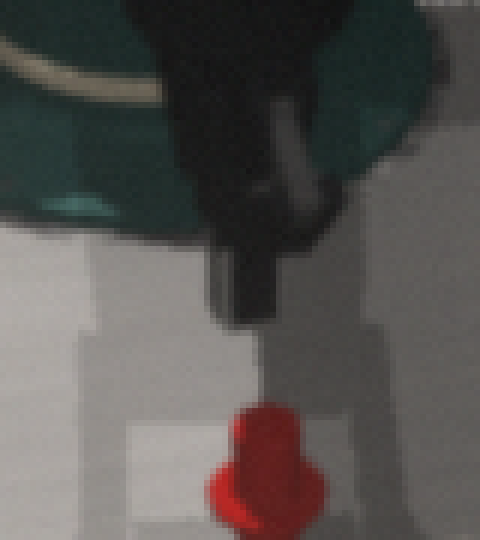

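Both outside views put the shut fingertips about 19 mm behind the reported TCP: the tip is at (286,213.5) in the scene view and (338,213.5) in the side view. The text says they should be 11 mm ahead, so the fingers closed just above the knob. I'll reopen and go about 30 mm lower than before.

{"name": "step_arm", "arguments": {
  "targets": [
    [[1,0,0,20,0,0,0],[1,0,0,35,0,0,0],[1,0,0,50,0,0,0],[1,0,0,75,0,0,0],[1,0,0,100,0,0,0]]
  ]
}}

```text
clock: 5.8
ee_pos: [0.4769, -0.0733, 0.0985]
tool_rot: [[-0.099, 0.995, -0.0], [0.995, 0.099, 0.0], [0.0, -0.0, -1.0]]
ft_force: [-0.5, -0.4, -0.3]
gripper_width: 0.085
```

{"name": "step_arm", "arguments": {
  "targets": [
    [[1,0,0,15,0,0,0],[1,0,0,30,0,0,0],[1,0,0,40,0,0,0],[1,0,0,49,0,0,0],[1,0,0,49,0,0,0]]
  ]
}}

```text
clock: 6.42
ee_pos: [0.477, -0.0733, 0.0506]
tool_rot: [[-0.099, 0.995, -0.001], [0.995, 0.099, 0.0], [0.0, -0.001, -1.0]]
ft_force: [0.5, -0.4, -0.5]
gripper_width: 0.0854
```

Run:
```python
from h import *
s=robot.get_state();e=s["ee_pos"];print(e)
ims=[]
for k in ("scene","side"):
    f=grab(k);Wi=np.linalg.inv(f["W"])
    c=Wi@np.r_[.477,-.073,.08,1];u,v=int(c[0]/c[2]*f["fx"]+f["cx"]),int(c[1]/c[2]*f["fy"]+f["cy"])
    ims.append(cv2.resize(f["color"][v-45:v+30,u-40:u+40,::-1],None,fx=5,fy=5,interpolation=cv2.INTER_CUBIC))
cv2.imwrite("pics/pre2.png",np.hstack(ims));grab("wrist","wpre2.png");rel([.4773,-.073,.0515],5.7)
```

```text
[ 0.47698999 -0.0733233   0.05056151]
at [ 0.4774 -0.0734  0.0515] shift mm [ 0.4 -0.1  0. ] rot [ 0.04  0.01 -0.04] t 6.58 F [-0.26 -0.41 -1.05] w 0.0852
```

View pics/pre2.png

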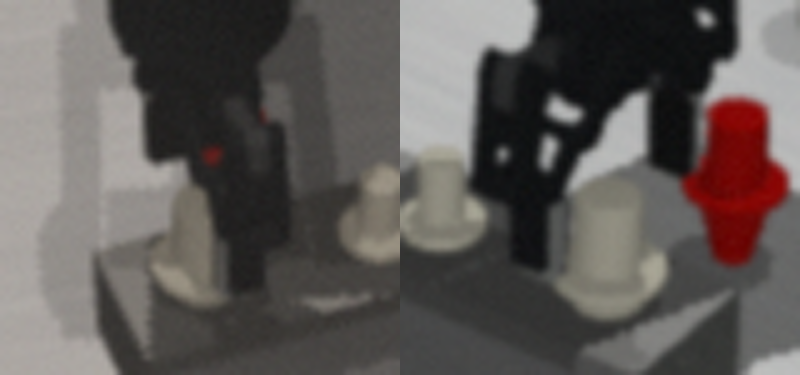

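View pics/wpre2.png

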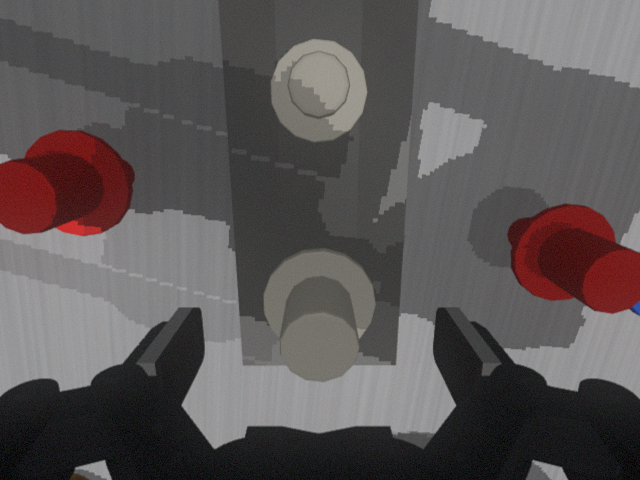

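The fingers now straddle the knob in all three views, centred at (318,345) in the wrist view. Closing.

{"name": "step_arm", "arguments": {
  "targets": [
    [[0,0,0,0,0,0,0],[0,0,0,0,0,0,0],[0,0,0,0,0,0,0],[0,0,0,0,0,0,0],[0,0,0,0,0,0,0]]
  ]
}}

```text
clock: 7.2
ee_pos: [0.4773, -0.0734, 0.0511]
tool_rot: [[-0.099, 0.995, 0.0], [0.995, 0.099, -0.0], [-0.0, 0.0, -1.0]]
ft_force: [0.6, -0.2, 0.3]
gripper_width: 0.0262
```

{"name": "step_arm", "arguments": {
  "targets": [
    [[0,0,0,0,0,0,0],[0,0,0,0,0,0,0],[0,0,0,-5,0,0,0],[0,0,0,-15,0,0,0],[0,0,0,-30,0,0,0]]
  ]
}}

```text
clock: 7.82
ee_pos: [0.4769, -0.0733, 0.0818]
tool_rot: [[-0.099, 0.995, -0.001], [0.995, 0.099, 0.0], [0.0, -0.001, -1.0]]
ft_force: [0.1, 0.1, -1.3]
gripper_width: 0.026
```

Run:
```python
from h import *
rel([.4773,-.073,.26],5.7)
```

```text
at [ 0.4769 -0.0733  0.0818] shift mm [   0.3    0.3 -178.2] rot [-0.03 -0.01 -0.04] t 7.83 F [ 0.12  0.08 -1.28] w 0.026
```

{"name": "step_arm", "arguments": {
  "targets": [
    [[0,0,0,-30,0,0,0],[0,0,0,-70,0,0,0],[0,0,0,-115,0,0,0],[0,20,5,-165,0,0,0],[0,60,14,-205,0,0,0]]
  ]
}}

```text
clock: 8.45
ee_pos: [0.485, -0.0123, 0.2893]
tool_rot: [[-0.097, 0.995, 0.002], [0.995, 0.097, -0.0], [-0.001, 0.002, -1.0]]
ft_force: [-0.1, 0.3, -1.5]
gripper_width: 0.0263
```

Run:
```python
from h import *
f=grab("side","side2.png")
rel([.5288,0.300,.29],5.7)
```

```text
at [ 0.486  -0.0084  0.2945] shift mm [302.6  73.    5.1] rot [ 0.44 -0.02 -0.03] t 8.5 F [-1.81  1.85  3.78] w 0.026
```

View pics/side2.png

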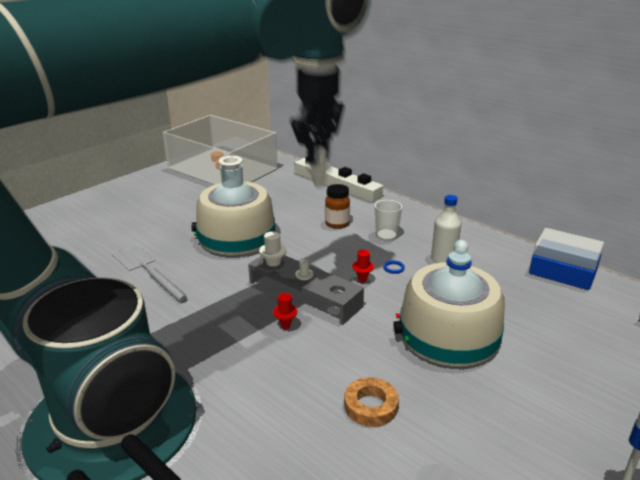

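The rack hole is now empty at (338,290) and the stopper hangs in the gripper at (320,165). I'll carry it over the sleeve.

{"name": "step_arm", "arguments": {
  "targets": [
    [[0,55,13,0,0,0,0],[0,115,28,0,0,0,0],[0,175,42,0,0,0,0],[0,235,57,0,0,0,0],[0,280,67,3,0,0,0]]
  ]
}}

```text
clock: 9.12
ee_pos: [0.5239, 0.2755, 0.284]
tool_rot: [[-0.1, 0.995, 0.001], [0.995, 0.1, 0.0], [0.0, 0.001, -1.0]]
ft_force: [-0.0, -0.4, -1.6]
gripper_width: 0.0262
```

Run:
```python
from h import *
rel([.5288,0.300,.27],5.7)
```

```text
at [0.5239 0.2755 0.284 ] shift mm [23.9  7.3 14. ] rot [ 0.04 -0.02  0.04] t 9.12 F [-0.02 -0.42 -1.55] w 0.0262
```

{"name": "step_arm", "arguments": {
  "targets": [
    [[0,12,4,10,0,0,0],[0,21,6.5,20,0,0,0],[0,21,6.5,24,0,0,0],[0,21,6.5,24,0,0,0],[0,21,6.5,24,0,0,0]]
  ]
}}

```text
clock: 9.75
ee_pos: [0.5287, 0.2938, 0.2597]
tool_rot: [[-0.098, 0.995, 0.001], [0.995, 0.098, 0.0], [0.0, 0.001, -1.0]]
ft_force: [-0.3, -1.3, -1.7]
gripper_width: 0.0259
```

Run:
```python
from h import *
s=robot.get_state();e=s["ee_pos"];print(e)
ims=[]
for k in ("scene","side"):
    f=grab(k);Wi=np.linalg.inv(f["W"])
    def pr(p):
        c=Wi@np.r_[p,1];return np.array([c[0]/c[2]*f["fx"]+f["cx"],c[1]/c[2]*f["fy"]+f["cy"]])
    u,v=map(int,pr([.529,.3,.23]))
    print(k,"origin",u-40,v-45,"axis proj tcp-27.5mm",pr(e-[0,0,.0275]).round(1),"socket",pr([.5288,.3,.209]).round(1))
    ims.append(cv2.resize(f["color"][v-45:v+30,u-40:u+40,::-1],None,fx=5,fy=5,interpolation=cv2.INTER_CUBIC))
cv2.imwrite("pics/hov.png",np.hstack(ims));rel([.5288,0.300,.2055],5.7)
f=grab("wrist","whov.png")
```

```text
[0.52874346 0.29382587 0.25968914]
scene origin 422 149 axis proj tcp-27.5mm [460.4 194.5] socket [461.  202.7]
side origin 189 105 axis proj tcp-27.5mm [231.1 150.8] socket [230.2 159.5]
at [0.5287 0.2941 0.2596] shift mm [ 5.9  0.6 54.1] rot [ 0.04 -0.01 -0.07] t 9.85 F [-0.14  0.18 -1.06] w 0.0264
```

View pics/hov.png

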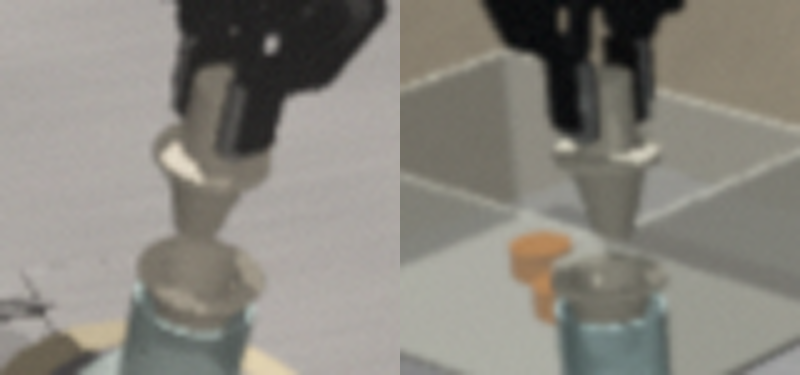

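View pics/whov.png

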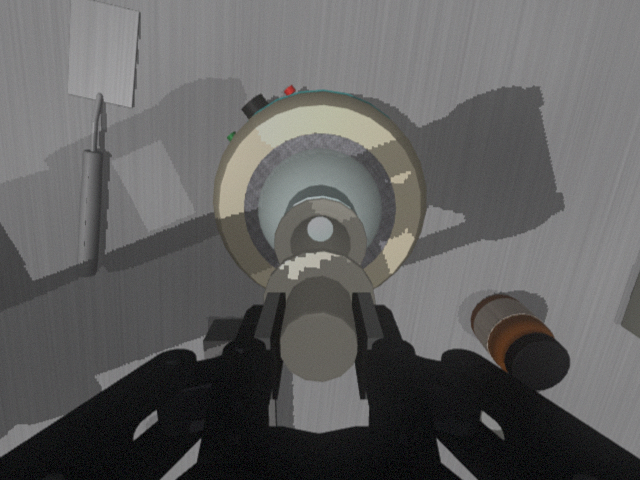

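Run:
```python
from h import *
s=robot.get_state();print(s["ee_pos"])
for k in ("scene","side"):
    f=grab(k);P=cloud(f)
    r=np.hypot(P[...,0]-.529,P[...,1]-.297)
    c=f["color"].astype(int)
    for nm,lo,hi,R_ in (("flange",.2035,.213,.036),("shank-low",.232,.250,.03),("collar",.262,.278,.036)):
        m=(P[...,2]>lo)&(P[...,2]<hi)&(r<R_)&(c.max(2)>60)
        v,u=np.nonzero(m); q=P[m]
        print(k,nm,m.sum(),"u",u.min(),u.max(),"v",v.min(),v.max(),"mid u",(u.min()+u.max())/2, "xyz mid",((q.min(0)+q.max(0))/2).round(4),np.ptp(q,0).round(3))
        if nm!="flange":
            for vv in range(v.min(),v.max()+1): 
                uu=u[v==vv]; print("   row",vv,uu.min(),uu.max(),(uu.min()+uu.max())/2)
        else:
            ct,_=cv2.findContours(m.astype(np.uint8),cv2.RETR_EXTERNAL,cv2.CHAIN_APPROX_NONE);e=cv2.fitEllipse(max(ct,key=len));print("   ell",e)
```

```text
[0.52869886 0.29419097 0.25946744]
scene flange 220 u 449 473 v 196 212 mid u 461.0 xyz mid [0.5304 0.3009 0.2078] [0.059 0.055 0.008]
   ell ((461.20281982421875, 204.07960510253906), (14.290199279785156, 25.14006805419922), 99.48572540283203)
scene shank-low 54 u 456 466 v 189 197 mid u 461.0 xyz mid [0.5348 0.2893 0.2411] [0.018 0.018 0.017]
   row 189 456 456 456.0
   row 190 456 457 456.5
   row 191 456 460 458.0
   row 192 457 466 461.5
   row 193 457 466 461.5
   row 194 457 465 461.0
   row 195 457 465 461.0
   row 196 458 464 461.0
   row 197 461 463 462.0
scene collar 170 u 452 475 v 174 188 mid u 463.5 xyz mid [0.5303 0.2923 0.2703] [0.049 0.047 0.015]
   row 174 456 458 457.0
   row 175 454 457 455.5
   row 176 454 457 455.5
   row 177 453 459 456.0
   row 178 453 459 456.0
   row 179 452 475 463.5
   row 180 453 475 464.0
   row 181 453 475 464.0
   row 182 453 475 464.0
   row 183 454 475 464.5
   row 184 455 474 464.5
   row 185 457 473 465.0
   row 186 458 472 465.0
   row 187 461 470 465.5
   row 188 465 465 465.0
side flange 154 u 219 241 v 156 165 mid u 230.0 xyz m
[... 153 characters left out ...]

side shank-low 63 u 225 236 v 144 152 mid u 230.5 xyz mid [0.5257 0.2885 0.2411] [0.025 0.023 0.018]
   row 144 236 236 236.0
   row 145 225 236 230.5
   row 146 226 235 230.5
   row 147 226 235 230.5
   row 148 227 235 231.0
   row 149 227 235 231.0
   row 150 227 235 231.0
   row 151 228 234 231.0
   row 152 232 233 232.5
side collar 149 u 220 240 v 131 141 mid u 230.0 xyz mid [0.527  0.2901 0.27  ] [0.048 0.048 0.016]
   row 131 236 236 236.0
   row 132 235 238 236.5
   row 133 221 239 230.0
   row 134 220 240 230.0
   row 135 220 240 230.0
   row 136 220 240 230.0
   row 137 220 239 229.5
   row 138 221 238 229.5
   row 139 222 237 229.5
   row 140 224 235 229.5
   row 141 226 233 229.5
```

{"name": "step_arm", "arguments": {
  "targets": [
    [[0,6,0.5,0,0,0,0],[0,6,0.5,12,0,0,0],[0,6,0.5,24,0,0,0],[0,6,0.5,36,0,0,0],[0,6,0.5,42,0,0,0]]
  ]
}}

```text
clock: 10.62
ee_pos: [0.5282, 0.3004, 0.2156]
tool_rot: [[-0.099, 0.995, -0.001], [0.995, 0.099, -0.001], [-0.001, -0.001, -1.0]]
ft_force: [0.6, -0.1, -1.5]
gripper_width: 0.026
```

Run:
```python
from h import *
ims=[]
for k in ("scene","side"):
    f=grab(k);Wi=np.linalg.inv(f["W"]);P=cloud(f)
    def pr(p):
        c=Wi@np.r_[p,1];return np.array([c[0]/c[2]*f["fx"]+f["cx"],c[1]/c[2]*f["fy"]+f["cy"]])
    u,v=map(int,pr([.529,.3,.23]))
    ims.append(cv2.resize(f["color"][v-45:v+30,u-40:u+40,::-1],None,fx=5,fy=5,interpolation=cv2.INTER_CUBIC))
    r=np.hypot(P[...,0]-.529,P[...,1]-.299);c=f["color"].astype(int)
    for nm,lo,hi,R_ in (("flange",.2035,.213,.036),("collar",.220,.240,.036)):
        m=(P[...,2]>lo)&(P[...,2]<hi)&(r<R_)&(c.max(2)>60);q=P[m]
        print(k,nm,m.sum(),((q.min(0)+q.max(0))/2).round(4),np.ptp(q,0).round(3),np.percentile(q[:,2],[50,90,98]).round(4))
cv2.imwrite("pics/ins.png",np.hstack(ims));rel([.5290,0.300,.2055],5.7)
```

```text
scene flange 166 [0.5342 0.2998 0.2083] [0.046 0.055 0.009] [0.2082 0.2106 0.2119]
scene collar 185 [0.5296 0.2988 0.2313] [0.049 0.047 0.017] [0.2289 0.2358 0.2386]
side flange 127 [0.5278 0.2972 0.2081] [0.054 0.052 0.009] [0.2085 0.2107 0.2122]
side collar 159 [0.5268 0.2958 0.2301] [0.048 0.047 0.02 ] [0.2286 0.2383 0.2396]
at [0.5283 0.3004 0.2161] shift mm [-0.5  0.7 10.6] rot [-0.06  0.02 -0.04] t 10.72 F [-0.76 -0.56 -1.97] w 0.0264
```

View pics/ins.png

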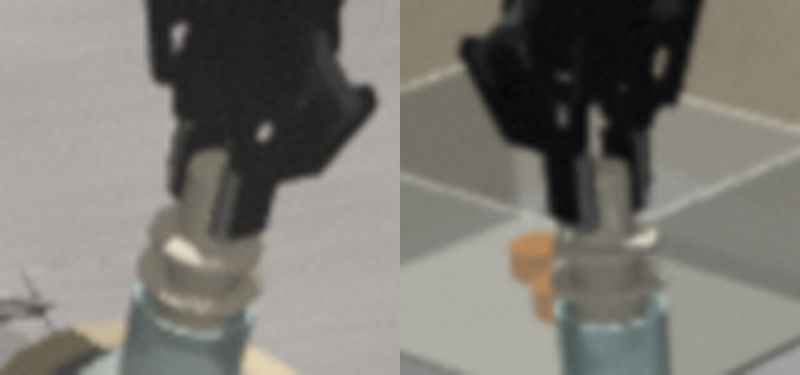

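The stopper is inside the mouth with no contact force, and the collar sits about 1 mm short of the flange centre in y. I'll continue to about 3 mm above the seat.

{"name": "step_arm", "arguments": {
  "targets": [
    [[0,1,0.7,2,0,0,0],[0,1,0.7,4,0,0,0],[0,1,0.7,6,0,0,0],[0,1,0.7,8,0,0,0],[0,1,0.7,9,0,0,0]]
  ]
}}

```text
clock: 11.35
ee_pos: [0.5291, 0.3016, 0.2079]
tool_rot: [[-0.099, 0.995, -0.0], [0.995, 0.099, -0.0], [-0.0, -0.0, -1.0]]
ft_force: [0.4, 0.1, -1.8]
gripper_width: 0.026
```

Run:
```python
from h import *
rel([.5290,0.300,.2055],5.7);ims=[]
for k in ("scene","side"):
    f=grab(k);Wi=np.linalg.inv(f["W"]);P=cloud(f)
    def pr(p):
        c=Wi@np.r_[p,1];return np.array([c[0]/c[2]*f["fx"]+f["cx"],c[1]/c[2]*f["fy"]+f["cy"]])
    u,v=map(int,pr([.529,.3,.23]))
    ims.append(cv2.resize(f["color"][v-45:v+30,u-40:u+40,::-1],None,fx=5,fy=5,interpolation=cv2.INTER_CUBIC))
cv2.imwrite("pics/ins2.png",np.hstack(ims))
rel([.5290,0.300,.2055],5.7)
```

```text
at [0.5291 0.3016 0.2079] shift mm [-1.6 -0.2  2.4] rot [-0.    0.   -0.03] t 11.35 F [ 0.39  0.08 -1.81] w 0.026
at [0.5291 0.3016 0.2079] shift mm [-1.6 -0.2  2.4] rot [-0.    0.   -0.04] t 11.45 F [ 0.98  0.43 -0.52] w 0.0259
```

View pics/ins2.png

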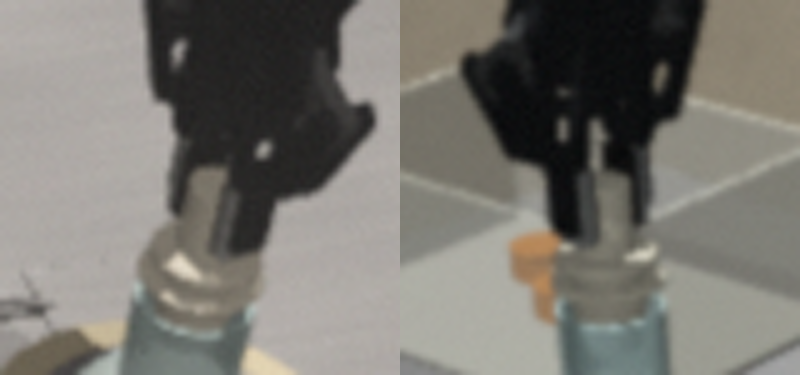

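{"name": "step_arm", "arguments": {
  "targets": [
    [[0,0,0,1,0,0,0],[0,0,0,2,0,0,0],[0,0,0,2,0,0,0],[0,0,0,2,0,0,0],[0,0,0,2,0,0,0]]
  ]
}}

```text
clock: 12.08
ee_pos: [0.5291, 0.3016, 0.2061]
tool_rot: [[-0.099, 0.995, 0.0], [0.995, 0.099, 0.0], [0.0, 0.0, -1.0]]
ft_force: [-0.3, 0.5, -1.0]
gripper_width: 0.0264
```

No contact yet, and the sleeve hasn't been pushed. Releasing now.

{"name": "step_arm", "arguments": {
  "targets": [
    [[0.4,0,0,0,0,0,0],[0.7,0,0,0,0,0,0],[1,0,0,0,0,0,0],[1,0,0,0,0,0,0],[1,0,0,0,0,0,0]]
  ]
}}

```text
clock: 12.7
ee_pos: [0.5291, 0.3016, 0.206]
tool_rot: [[-0.099, 0.995, 0.0], [0.995, 0.099, 0.0], [0.0, 0.0, -1.0]]
ft_force: [-0.1, -0.2, -1.0]
gripper_width: 0.0856
```

{"name": "step_arm", "arguments": {
  "targets": [
    [[1,0,0,-5,0,0,0],[1,0,0,-20,0,0,0],[1,0,0,-45,0,0,0],[1,0,0,-75,0,0,0],[1,0,0,-80,0,0,0]]
  ]
}}

```text
clock: 13.32
ee_pos: [0.5296, 0.3019, 0.2893]
tool_rot: [[-0.099, 0.995, 0.004], [0.995, 0.099, 0.002], [0.001, 0.004, -1.0]]
ft_force: [0.3, 0.5, -0.2]
gripper_width: 0.0853
```

```bash
cat >> h.py <<'E'
def meas(fn):
    ims=[]
    for k in ("scene","side"):
        f=grab(k);Wi=np.linalg.inv(f["W"]);P=cloud(f)
        def pr(p):
            c=Wi@np.r_[p,1];return np.array([c[0]/c[2]*f["fx"]+f["cx"],c[1]/c[2]*f["fy"]+f["cy"]])
        u,v=map(int,pr([.529,.3,.23]))
        ims.append(cv2.resize(f["color"][v-45:v+30,u-40:u+40,::-1],None,fx=5,fy=5,interpolation=cv2.INTER_CUBIC))
        r=np.hypot(P[...,0]-.529,P[...,1]-.299);c=f["color"].astype(int);mx=c.max(2)
        m=(P[...,2]>.195)&(P[...,2]<.265)&(r<.04)&(mx>60)
        h,b=np.histogram(P[m][:,2],bins=np.arange(.195,.265,.002));print(k,dict(zip((b[:-1]*1000).round().astype(int).tolist(),h.tolist())))
        kn=m&(r<.016)&(P[...,2]>.236-.015);q=P[kn];t=np.percentile(q[:,2],97);tt=q[q[:,2]>t-.004];print("  knob top z",t.round(4),"centre",((tt.min(0)+tt.max(0))/2).round(4))
    cv2.imwrite("pics/"+fn,np.hstack(ims))
E
python3 - <<'E'
from h import *
rel([.5290,0.300,.2055],5.7);meas("rel.png");grab("wrist","wrel.png")
E
```

```text
at [0.5296 0.3019 0.2893] shift mm [-1.9 -1.1 83.8] rot [ 0.21 -0.08 -0.04] t 13.32 F [ 0.3   0.51 -0.2 ] w 0.0853
scene {195: 19, 197: 7, 199: 2, 201: 1, 203: 0, 205: 20, 207: 39, 209: 30, 211: 15, 213: 39, 215: 76, 217: 31, 219: 17, 221: 8, 223: 11, 225: 9, 227: 9, 229: 13, 231: 8, 233: 11, 235: 9, 237: 10, 239: 10, 241: 14, 243: 10, 245: 17, 247: 25, 249: 41, 251: 16, 253: 0, 255: 0, 257: 0, 259: 0, 261: 0}
  knob top z 0.2518 centre [0.5312 0.2977 0.2504]
side {195: 16, 197: 12, 199: 8, 201: 4, 203: 5, 205: 18, 207: 31, 209: 22, 211: 11, 213: 23, 215: 48, 217: 31, 219: 13, 221: 6, 223: 10, 225: 11, 227: 6, 229: 11, 231: 12, 233: 8, 235: 17, 237: 6, 239: 9, 241: 10, 243: 12, 245: 9, 247: 16, 249: 32, 251: 7, 253: 0, 255: 0, 257: 0, 259: 0, 261: 0}
  knob top z 0.2512 centre [0.5278 0.2996 0.25  ]
```

View pics/rel.png

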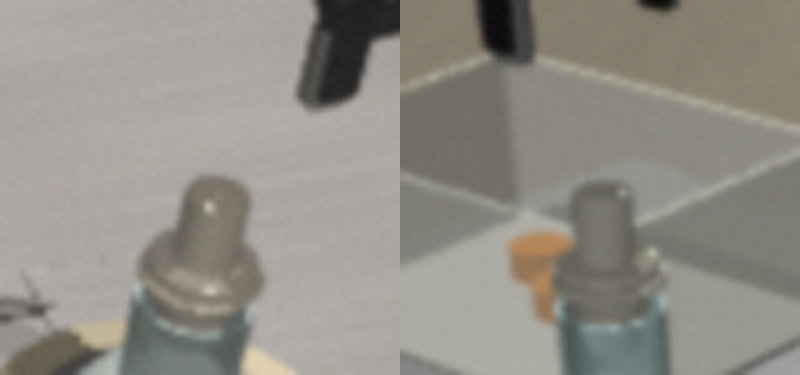

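View pics/wrel.png

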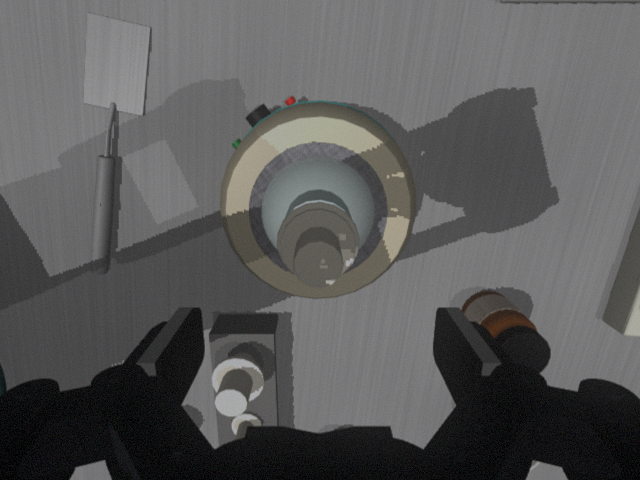

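The stopper is released and stands upright. The knob's top is at 0.251 m, the collar's top at 0.2165 m and the flange at about 0.2085 m, which matches seating by its own weight with the sleeve still proud. Next I'll shut the fingers and press.

{"name": "step_arm", "arguments": {
  "targets": [
    [[0,-1,-0.5,0,0,0,0],[0,-1,-0.5,0,0,0,0],[0,-1,-0.5,15,0,0,0],[0,-1,-0.5,30,0,0,0],[0,-1,-0.5,43,0,0,0]]
  ]
}}

```text
clock: 14.1
ee_pos: [0.5284, 0.3004, 0.2412]
tool_rot: [[-0.099, 0.995, -0.001], [0.995, 0.099, -0.001], [-0.0, -0.001, -1.0]]
ft_force: [-0.2, -0.7, -0.7]
gripper_width: -0.0002
```

Run:
```python
from h import *
rel([.5290,0.3005,.231],5.7);meas("pre.png");grab("wrist","wpre.png");rel([.5290,0.3005,.231],5.7)
```

```text
at [0.5284 0.3004 0.2412] shift mm [ 0.   0.6 10.2] rot [-0.07  0.03 -0.04] t 14.1 F [-0.25 -0.74 -0.74] w -0.0002
scene {195: 16, 197: 5, 199: 4, 201: 2, 203: 2, 205: 22, 207: 40, 209: 25, 211: 12, 213: 46, 215: 70, 217: 33, 219: 14, 221: 8, 223: 11, 225: 14, 227: 9, 229: 8, 231: 8, 233: 13, 235: 10, 237: 7, 239: 13, 241: 8, 243: 12, 245: 14, 247: 21, 249: 44, 251: 17, 253: 3, 255: 0, 257: 0, 259: 0, 261: 0}
  knob top z 0.2535 centre [0.5329 0.2987 0.2572]
side {195: 15, 197: 10, 199: 10, 201: 5, 203: 3, 205: 15, 207: 34, 209: 21, 211: 12, 213: 27, 215: 50, 217: 24, 219: 8, 221: 13, 223: 10, 225: 7, 227: 11, 229: 9, 231: 13, 233: 6, 235: 13, 237: 11, 239: 14, 241: 7, 243: 10, 245: 9, 247: 17, 249: 30, 251: 9, 253: 0, 255: 0, 257: 0, 259: 1, 261: 4}
  knob top z 0.2632 centre [0.5253 0.2972 0.2629]
at [0.5284 0.3004 0.242 ] shift mm [-0.   0.6 11. ] rot [-0.08  0.03 -0.03] t 14.25 F [-0.02 -0.72  0.14] w 0.0
```

View pics/pre.png

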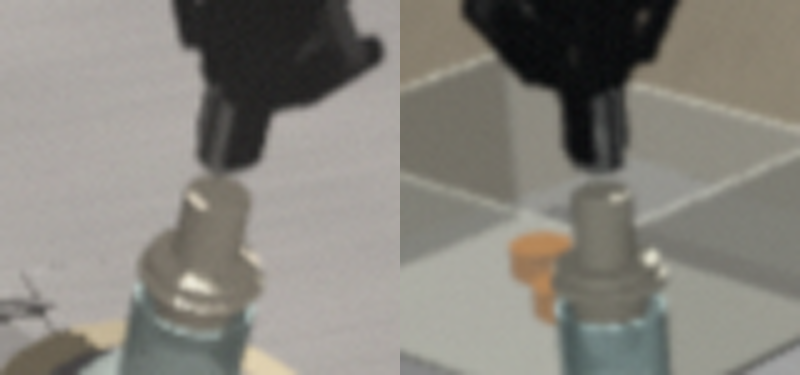

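View pics/wpre.png

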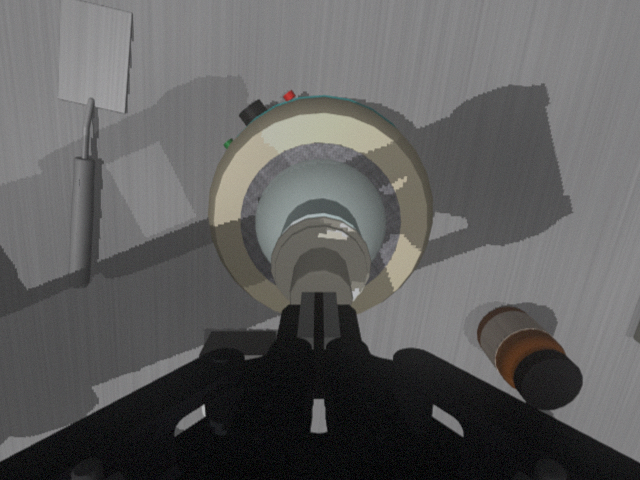

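The shut fingertips stand about 10 mm over the knob's centre in both outside views. Lowering.

{"name": "step_arm", "arguments": {
  "targets": [
    [[0,0,0.5,3,0,0,0],[0,0,0.5,6,0,0,0],[0,0,0.5,8,0,0,0],[0,0,0.5,9.5,0,0,0],[0,0,0.5,11,0,0,0]]
  ]
}}

```text
clock: 14.88
ee_pos: [0.5292, 0.3006, 0.232]
tool_rot: [[-0.099, 0.995, 0.0], [0.995, 0.099, 0.0], [0.0, 0.0, -1.0]]
ft_force: [0.6, 0.2, -0.4]
gripper_width: 0.0
```

{"name": "step_arm", "arguments": {
  "targets": [
    [[0,0,0,0.5,0,0,0],[0,0,0,1,0,0,0],[0,0,0,1.5,0,0,0],[0,0,0,2,0,0,0],[0,0,0,2,0,0,0]]
  ]
}}

```text
clock: 15.5
ee_pos: [0.5292, 0.3006, 0.23]
tool_rot: [[-0.099, 0.995, -0.0], [0.995, 0.099, -0.0], [-0.0, -0.0, -1.0]]
ft_force: [-0.1, 0.5, -1.0]
gripper_width: -0.0003
```

{"name": "step_arm", "arguments": {
  "targets": [
    [[0,0,0,0.5,0,0,0],[0,0,0,1,0,0,0],[0,0,0,1.5,0,0,0],[0,0,0,2,0,0,0],[0,0,0,2,0,0,0]]
  ]
}}

```text
clock: 16.12
ee_pos: [0.5293, 0.3007, 0.2285]
tool_rot: [[-0.099, 0.995, 0.001], [0.995, 0.099, 0.0], [0.0, 0.001, -1.0]]
ft_force: [-0.5, -0.1, 6.1]
gripper_width: -0.0001
```

{"name": "step_arm", "arguments": {
  "targets": [
    [[0,0,0,0.5,0,0,0],[0,0,0,1,0,0,0],[0,0,0,1.5,0,0,0],[0,0,0,2,0,0,0],[0,0,0,2,0,0,0]]
  ]
}}

```text
clock: 16.75
ee_pos: [0.5293, 0.3007, 0.2264]
tool_rot: [[-0.099, 0.995, 0.001], [0.995, 0.099, 0.0], [0.0, 0.001, -1.0]]
ft_force: [0.3, 0.8, 4.7]
gripper_width: 0.0001
```

Contact came at about TCP z = 0.229 m, with 5 to 6 N as things slide. I'll keep pressing in small steps.

{"name": "step_arm", "arguments": {
  "targets": [
    [[0,0,0,0.6,0,0,0],[0,0,0,1.2,0,0,0],[0,0,0,1.8,0,0,0],[0,0,0,2.4,0,0,0],[0,0,0,3,0,0,0]]
  ]
}}

```text
clock: 17.38
ee_pos: [0.5293, 0.3007, 0.2234]
tool_rot: [[-0.099, 0.995, 0.001], [0.995, 0.099, 0.0], [0.0, 0.001, -1.0]]
ft_force: [0.3, -0.6, 4.5]
gripper_width: 0.0002
```

{"name": "step_arm", "arguments": {
  "targets": [
    [[0,0,0,0.5,0,0,0],[0,0,0,1,0,0,0],[0,0,0,1.5,0,0,0],[0,0,0,2,0,0,0],[0,0,0,2.5,0,0,0]]
  ]
}}

```text
clock: 18.0
ee_pos: [0.5293, 0.3007, 0.2209]
tool_rot: [[-0.099, 0.995, 0.001], [0.995, 0.099, 0.0], [0.0, 0.001, -1.0]]
ft_force: [-0.6, -0.3, 5.2]
gripper_width: 0.0001
```

Run:
```python
from h import *
rel([.5290,0.3005,.217],5.7);meas("p1.png");rel([.5290,0.3005,.217],5.7)
```

```text
at [0.5293 0.3007 0.2209] shift mm [-0.1 -0.3  3.9] rot [ 0.03 -0.01 -0.03] t 18.0 F [-0.59 -0.26  5.22] w 0.0001
scene {195: 6, 197: 20, 199: 35, 201: 30, 203: 13, 205: 37, 207: 70, 209: 43, 211: 12, 213: 9, 215: 11, 217: 12, 219: 13, 221: 9, 223: 8, 225: 13, 227: 5, 229: 12, 231: 13, 233: 9, 235: 9, 237: 15, 239: 14, 241: 22, 243: 11, 245: 5, 247: 4, 249: 10, 251: 7, 253: 7, 255: 4, 257: 8, 259: 5, 261: 5}
  knob top z 0.2629 centre [0.5289 0.2983 0.2619]
side {195: 6, 197: 13, 199: 35, 201: 28, 203: 12, 205: 30, 207: 52, 209: 17, 211: 8, 213: 9, 215: 12, 217: 10, 219: 10, 221: 11, 223: 6, 225: 7, 227: 15, 229: 8, 231: 13, 233: 9, 235: 12, 237: 10, 239: 9, 241: 19, 243: 11, 245: 5, 247: 5, 249: 3, 251: 2, 253: 5, 255: 2, 257: 3, 259: 3, 261: 5}
  knob top z 0.2621 centre [0.5275 0.2971 0.2616]
at [0.5293 0.3007 0.2208] shift mm [-0.1 -0.3  3.8] rot [ 0.02 -0.01 -0.03] t 18.1 F [-0.22 -0.77  4.41] w 0.0002
```

View pics/p1.png

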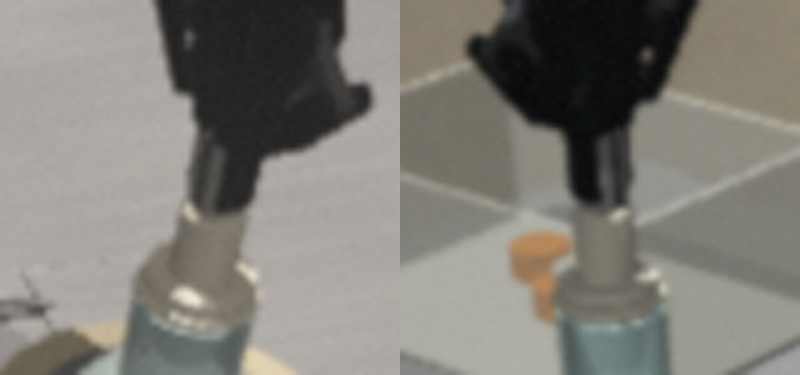

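The sleeve and stopper have sunk together by about 8 mm and are still upright. I'll use finer steps from here to find the hard stop.

{"name": "step_arm", "arguments": {
  "targets": [
    [[0,0,0,0.4,0,0,0],[0,0,0,0.8,0,0,0],[0,0,0,1.2,0,0,0],[0,0,0,1.5,0,0,0],[0,0,0,1.5,0,0,0]]
  ]
}}

```text
clock: 18.73
ee_pos: [0.5293, 0.3007, 0.2193]
tool_rot: [[-0.099, 0.995, 0.0], [0.995, 0.099, 0.0], [0.0, 0.0, -1.0]]
ft_force: [0.1, -0.1, 4.8]
gripper_width: -0.0001
```

{"name": "step_arm", "arguments": {
  "targets": [
    [[0,0,0,0.3,0,0,0],[0,0,0,0.6,0,0,0],[0,0,0,0.8,0,0,0],[0,0,0,1,0,0,0],[0,0,0,1,0,0,0]]
  ]
}}

```text
clock: 19.35
ee_pos: [0.5293, 0.3007, 0.2183]
tool_rot: [[-0.099, 0.995, 0.0], [0.995, 0.099, 0.0], [0.0, 0.0, -1.0]]
ft_force: [-0.6, 0.2, 4.9]
gripper_width: 0.0
```

{"name": "step_arm", "arguments": {
  "targets": [
    [[0,0,0,0.3,0,0,0],[0,0,0,0.5,0,0,0],[0,0,0,0.7,0,0,0],[0,0,0,0.7,0,0,0],[0,0,0,0.7,0,0,0]]
  ]
}}

```text
clock: 19.98
ee_pos: [0.5293, 0.3007, 0.2178]
tool_rot: [[-0.099, 0.995, 0.001], [0.995, 0.099, 0.0], [0.0, 0.001, -1.0]]
ft_force: [0.3, -1.2, 7.3]
gripper_width: -0.0
```

{"name": "step_arm", "arguments": {
  "targets": [
    [[0,0,0,0.3,0,0,0],[0,0,0,0.5,0,0,0],[0,0,0,0.7,0,0,0],[0,0,0,0.7,0,0,0],[0,0,0,0.7,0,0,0]]
  ]
}}

```text
clock: 20.6
ee_pos: [0.5294, 0.3008, 0.2178]
tool_rot: [[-0.099, 0.995, 0.001], [0.995, 0.099, 0.001], [0.001, 0.002, -1.0]]
ft_force: [-2.7, -1.0, 10.3]
gripper_width: 0.0002
```

{"name": "step_arm", "arguments": {
  "targets": [
    [[0,0,0,0.3,0,0,0],[0,0,0,0.5,0,0,0],[0,0,0,0.7,0,0,0],[0,0,0,0.7,0,0,0],[0,0,0,0.7,0,0,0]]
  ]
}}

```text
clock: 21.22
ee_pos: [0.5296, 0.3008, 0.2177]
tool_rot: [[-0.099, 0.995, 0.002], [0.995, 0.099, 0.001], [0.001, 0.002, -1.0]]
ft_force: [-1.5, -1.8, 14.9]
gripper_width: -0.0
```

Position holds at 0.2178 m while the force climbs to 15 N, which looks like the hard stop. I'll press slightly more to confirm and then look.

{"name": "step_arm", "arguments": {
  "targets": [
    [[0,0,0,0.3,0,0,0],[0,0,0,0.6,0,0,0],[0,0,0,0.9,0,0,0],[0,0,0,1.2,0,0,0],[0,0,0,1.2,0,0,0]]
  ]
}}

```text
clock: 21.85
ee_pos: [0.5298, 0.3009, 0.2176]
tool_rot: [[-0.099, 0.995, 0.003], [0.995, 0.099, 0.002], [0.001, 0.004, -1.0]]
ft_force: [-2.6, -1.5, 21.9]
gripper_width: 0.0002
```

{"name": "step_arm", "arguments": {
  "targets": [
    [[0,0,0,-1.5,0,0,0],[0,0,0,-4,0,0,0],[0,0,0,-15,0,0,0],[0,0,0,-40,0,0,0],[0,0,0,-80,0,0,0]]
  ]
}}

```text
clock: 22.48
ee_pos: [0.5288, 0.3004, 0.2947]
tool_rot: [[-0.099, 0.995, -0.002], [0.995, 0.099, -0.001], [-0.001, -0.002, -1.0]]
ft_force: [-0.4, -0.2, 0.3]
gripper_width: 0.0002
```

Run:
```python
from h import *
meas("fin.png");rel([.5290,0.3005,.217],5.7);grab("wrist","wfin.png")
```

```text
scene {195: 34, 197: 32, 199: 21, 201: 25, 203: 66, 205: 55, 207: 18, 209: 14, 211: 14, 213: 7, 215: 3, 217: 15, 219: 14, 221: 10, 223: 9, 225: 9, 227: 7, 229: 14, 231: 9, 233: 8, 235: 21, 237: 43, 239: 26, 241: 6, 243: 0, 245: 0, 247: 0, 249: 0, 251: 0, 253: 0, 255: 0, 257: 0, 259: 0, 261: 0}
  knob top z 0.2411 centre [0.5309 0.2986 0.2397]
side {195: 24, 197: 33, 199: 13, 201: 14, 203: 50, 205: 31, 207: 14, 209: 11, 211: 14, 213: 9, 215: 8, 217: 10, 219: 14, 221: 6, 223: 11, 225: 12, 227: 5, 229: 11, 231: 8, 233: 15, 235: 12, 237: 24, 239: 18, 241: 2, 243: 0, 245: 0, 247: 0, 249: 0, 251: 0, 253: 0, 255: 0, 257: 0, 259: 0, 261: 0}
  knob top z 0.2405 centre [0.5261 0.2998 0.2391]
at [0.5299 0.301  0.2998] shift mm [-0.6 -1.4 82.8] rot [ 0.31 -0.12 -0.03] t 22.57 F [ 1.12  0.49 -0.34] w -0.0001
```

View pics/fin.png

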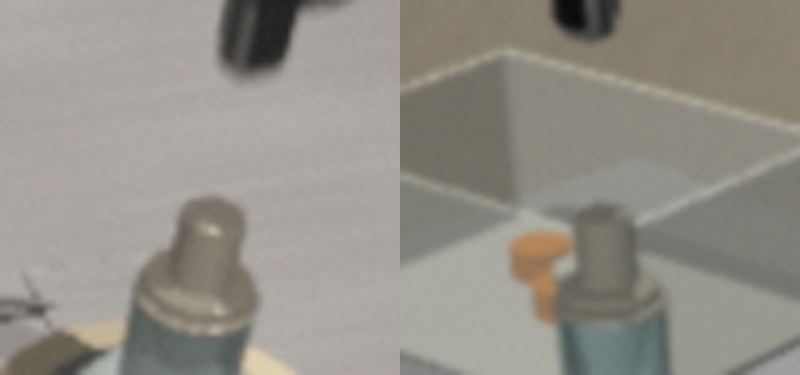

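View pics/wfin.png

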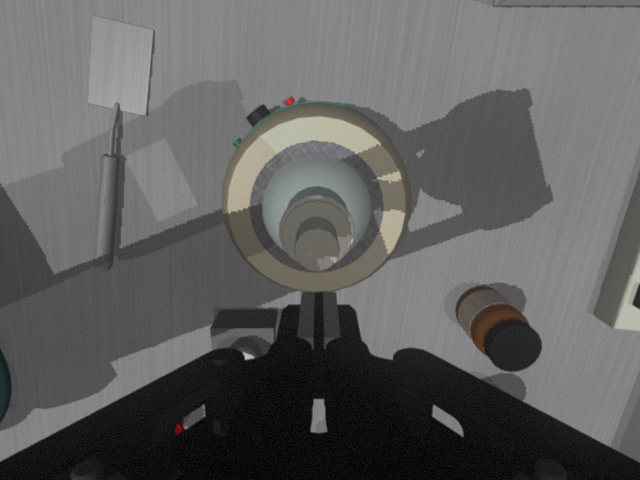

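{"name": "step_arm", "arguments": {
  "targets": [
    [[0,0,0,-20,0,0,0],[0,0,0,-40,0,0,0],[0,0,0,-40,0,0,0],[0,0,0,-40,0,0,0],[0,0,0,-40,0,0,0]]
  ]
}}

```text
clock: 23.25
ee_pos: [0.5291, 0.3005, 0.3339]
tool_rot: [[-0.099, 0.995, -0.001], [0.995, 0.099, -0.001], [-0.0, -0.001, -1.0]]
ft_force: [-0.1, 0.2, -0.6]
gripper_width: -0.0001
```

Run:
```python
from h import *
grab("scene","end.png");meas("end2.png");s=robot.get_state();print(s["clock"],s["ft_force"],s["ee_pos"])
```

```text
scene {195: 26, 197: 39, 199: 20, 201: 31, 203: 55, 205: 64, 207: 16, 209: 12, 211: 7, 213: 10, 215: 13, 217: 10, 219: 10, 221: 12, 223: 7, 225: 13, 227: 13, 229: 7, 231: 9, 233: 11, 235: 19, 237: 28, 239: 38, 241: 7, 243: 0, 245: 0, 247: 0, 249: 0, 251: 0, 253: 0, 255: 0, 257: 0, 259: 0, 261: 0}
  knob top z 0.2413 centre [0.5313 0.2989 0.2399]
side {195: 33, 197: 30, 199: 10, 201: 15, 203: 46, 205: 37, 207: 12, 209: 17, 211: 4, 213: 11, 215: 7, 217: 13, 219: 10, 221: 14, 223: 5, 225: 9, 227: 11, 229: 9, 231: 11, 233: 6, 235: 18, 237: 24, 239: 18, 241: 1, 243: 0, 245: 0, 247: 0, 249: 0, 251: 0, 253: 0, 255: 0, 257: 0, 259: 0, 261: 0}
  knob top z 0.2404 centre [0.5276 0.2988 0.2392]
23.4 [-0.04446292  0.7937225  -0.68492546] [0.52911216 0.30057475 0.33422323]
```

View pics/end.png

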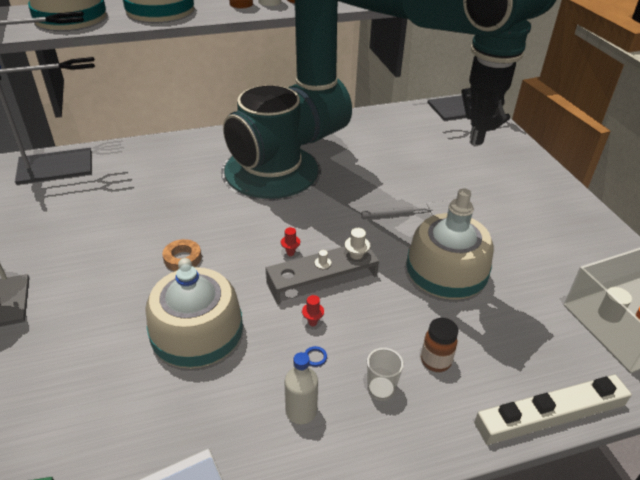

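The final view shows the stopper upright in the flask at (462,200), the rack hole empty at (288,273), everything else undisturbed, and the arm clear. Handing in.

```bash
python3 -c "
from plant import robot
print(robot.close_job())"
```

```text
the job is handed in; nothing more can be done
None
```

The flask is closed: the middle-sized stopper stands upright in the sleeve, and both are pressed fully home. The job was handed in at about 23.4 s with the arm clear and touching nothing.

- **Placing:** I let the stopper go about 2 to 3 mm above its seat. It settled by its own weight, with the sleeve still proud (flange at about 0.2085 m, knob top at about 0.2505 m).
- **Pressing:** I pressed the knob with the shut fingertips. It slid about 11 mm at roughly 5 to 7 N. It then held still at TCP z = 0.2178 m while the force rose to 22 N, which I took as the hard stop.
- **Last checks:** The two outside views put the knob top at 0.239 to 0.241 m, about 11 mm lower than before. The flange rests on the glass rim, the stopper is upright, and nothing else in the scene has moved.

**What disagreed:**
- **Fingertip position:** The first grasp missed. Both outside views put the shut fingertips about 19 mm behind the reported TCP, while the text says 11 mm ahead, so I went about 30 mm lower and it held.
- **Slide force:** The readings while sliding were a little under the stated 7 to 9 N.
- **Views:** The cameras differed from each other by 2 to 5 mm horizontally and 1 to 2 mm in height.

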